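# Index a find on the photo turntable to its third view and hold it

### The arm

A 6-joint arm with a two-finger parallel gripper is mounted at the origin on the work surface. World frame = base frame: x ahead of the robot, y to its left, z up, the work surface at z = 0. Lengths are in mm, angles in rad, forces in N, time in s.
With the tool pointing down it reaches from about 350 to 775 mm from the base axis. Payload 7.3 kg.
Tool frame: the origin (TCP) lies between the finger pads; the fingertips stand 22 mm ahead of it and the grasp point (between the pads) lies 3 mm ahead of it (nose_length is the distance from the TCP to the fingertips, in mm); z points along the fingers, y is the direction in which the jaws open and shut (so a half turn about z gives the same grasp; the last joint's range is limited). The gripper opens to 92 mm and grips with 3 to 60 N. Pads are 19 mm wide; open, the fingers measure 130 mm over their backs; the gripper's body (75 mm by 190 mm) begins 47 mm behind the grasp point.
Start: joints at [0.996, 0.342, 1.524, -0, 1.275, -0.146], TCP at [218.272, 477.494, 248.741] pointing down, gripper open.
Joint ranges: [-2.53, 2.53], [-0.77, 2.02], [0.04, 2.7], [-1, 4.14], [0.28, 2.66], [-3.11, 3.11]. Speed limits (rad/s): [2.57, 2.57, 3.14, 3.14, 3.14, 3.14].

### API

Orientations are given as [roll, pitch, yaw] about the fixed x, y, z axes, in that order (R = Rz(yaw) Ry(pitch) Rx(roll)).
In Python, from plant import get_obs, capture, close_job, nose_length gives the robot as it stands.
- The arm moves only by the tool step_arm, never from a script. Its argument "increments" is text: rows parted by semicolons, each of 7 numbers parted by spaces: the turn, a rotation vector about the tool's x, y, z in rad, then the shift along the tool's x, y, z in mm, then the opening, from -1 (shut) to 1 (fully open). A call has 1 to 20 rows; each row is the pose to reach, as a shift and turn from the pose commanded when the call began, along the tool's axes at that moment; what a row does not reach only later rows make up. A row lasts 1/8 s, in which the tool goes at most 62.5 mm and 10.7 degrees, less where a joint would pass 70% of its speed; a pose out of reach is approached as far as the arm can. A call with a gripper value outside its range is refused whole. The fingers move at their own pace and stop on an object; the grip force is fixed at half the most. Time passes only in rows, so rows that repeat a pose let the fingers close. It gives the time, the measured TCP pose, the force and the opening at its end, in the units of the state.
- get_obs(): the state, without advancing time (a new reading comes with each control period).
- capture(name): name is "scene" or "top"; returns a dict with "frame" (480x640x3 uint8, red, green, blue), "K" (3x3 intrinsics, pixels), "distortion" ([k1, k2, p1, p2, k3] as OpenCV has them; the pictures are not rectified), "extrinsics" (4x4, takes a point from world to camera coordinates). Camera axes: x right, y down, z forward; pixel columns grow to the right and rows downward; lengths in mm; the calibration is good to about 2 mm. A picture is of the moment at which its call begins. There is no depth.
- close_job(): hands the job in, once; it reports no verdict.
The state is a dict: "time": time; "joint_positions": joint angles; "dq": joint speeds; "tau": joint torques, N m; "tool_pos": TCP position; "tcp_rot": TCP orientation; "contact_force": force on the tool from outside, world axes, zero at the start; "moment": the same for the moment, N m; "grip_width": finger opening in mm.
Only numpy, scipy, OpenCV 4.12 (cv2) and the standard library are available. Lean on these libraries where they do the work, as an engineer would, in place of code of your own. Each camera call takes 0.05 s, during which the arm holds its last target.

### The job

Carry the handled tray of finds level to the photo turntable and set it down gently in the middle of the platter, with the finds still in it, then let go of it. Then grip the turntable's index knob and turn it clockwise, feeling for the clicks, to the third stop and no farther; the platter is sprung and would swing back, so finish while still holding the knob there. Leave the other things on the table where they are.

Things in the scene. Friction and masses are not known exactly. Their poses are not given: they have to be found in the camera images.
- tray_grip (a point): Centre of the upright handle panel of the loose plywood tray with the finds, 60 mm above the tray's underside. Tray 130 (its x) x 100 (y) x 25 mm high, walls and floor 5 mm; the panel runs along x through the middle, 80 mm long, 12 mm thick (y), top 75 mm above the underside. 0.25 to 0.4 kg with the finds, which lie below the rim. Pinch the panel across y from above. Site axes = tray axes.
- tray_base (a point): Centre of the underside of that tray, 60 mm below tray_grip; z up.
- bone_mid (a point): Middle of the bone, a loose knobbly fragment about 78 x 26 x 18 mm lying in the tray on one side of the panel.
- sherd_mid (a point): Middle of the sherd, a loose flat piece of fired clay about 58 x 26 x 8 mm lying in the tray on the other side of the panel.
- platter_top (a point): Centre of the top of the turntable's round platter (180 mm across, grey mat, aluminium rim), 45 mm above the table. The turntable is fixed: a flat grey base with a square pillar at one corner carrying the index knob, whose axis is 176 mm from the platter's. The platter turns about the vertical; this point turns with it.
- knob_grip (a point): Point on the vertical axis of the index knob at grip height, 91 mm above the table. The knob is a black bar 48 mm long (its x), 14 mm wide (y), its top 11 mm above this point; its foot, a 54 mm disc, tops out 23 mm below. Pillar under it 92 mm square, 55 mm high. The bar's nose, with a thin metal line on top, points to the point's -x; the point turns with the knob. z up.
- knob (a joint): Turn of the knob in rad, growing clockwise seen from above. Starts in its free play, between -0.3 and 0; from about 0 on it drives the platter against a spring, which turns it back if let go. Stops (clicks) at 0.4, 0.8, 1.2 and 1.6, each marked by a dark line on the round plate below, to which the nose then points; half-way between stops a ridge must be overcome. Turning takes up to 0.17 N m.
- platter (a joint): Turn of the platter in rad, clockwise seen from above; 0 at rest, it then follows the knob one to one (same value as the knob once that is above 0).
- empty_tray: Empty plywood tray without a handle, 130 x 100 x 25 mm, loose, origin under its centre. Leave alone.
- brush: Flat dusting brush lying down, 195 mm long along its x (from -120 to +74 mm), 36 mm wide, 12 mm high, loose. Leave alone.
- jar: Small white-capped jar, 54 mm across, 70 mm high, loose, origin under its centre. Leave alone.
- blower: Black rubber dust blower standing nozzle up, 56 mm across, 85 mm high, loose, origin under its centre. Leave alone.
- scale_bar: Flat photo scale bar with plain black and white fields, 104 (x) x 28 x 8 mm, loose, origin under its centre. Leave alone.
- lens_pot: Black lens pot, a plain cylinder 68 mm across, 52 mm high, loose, origin under its centre. Leave alone.

How it is judged (in metres and radians):
On the way, in this order (a step that is already met when the one before it is completed fails the run):
1. the tray of finds stands in the middle of the platter and is let go, the knob not yet turned (horizontal distance between tray_base and platter_top below 0.025 m and z of tray_base in the frame of platter_top between -0.004 and 0.004 m and angle between tray_base's own z axis and vertical below 0.06 rad and contact force between tray and platter above 1 N and contact force between each of the arm, the fingers and tray below 0.1 N and value of joint knob below 0.25 rad), for 0.2 s.
2. the knob has been turned to the first stop (value of joint knob above 0.3 rad).
3. the knob has been turned to the second stop (value of joint knob above 0.7 rad).
At the end, for the whole second after the job is handed in: Tray level (0.06 rad), untouched, on the platter within 25 mm of its centre, both finds in it; knob still at the third stop (1.2 rad, within 0.12), platter turned with it (within 0.15), the fingers still holding the knob (over 2 N) (horizontal distance between tray_base and platter_top below 0.025 m and z of tray_base in the frame of platter_top between -0.004 and 0.004 m and angle between tray_base's own z axis and vertical below 0.06 rad and contact force between tray and platter above 1 N and contact force between each of the arm, the fingers and tray below 0.1 N and x of bone_mid in the frame of tray_base between -0.065 and 0.065 m and y of bone_mid in the frame of tray_base between -0.05 and 0.05 m and z of bone_mid in the frame of tray_base between 0 and 0.03 m and x of sherd_mid in the frame of tray_base between -0.065 and 0.065 m and y of sherd_mid in the frame of tray_base between -0.05 and 0.05 m and z of sherd_mid in the frame of tray_base between 0 and 0.03 m and linear speed of tray below 0.03 m/s and value of joint knob between 1.08 and 1.32 rad and velocity of joint knob between -0.1 and 0.1 rad/s and value of joint platter between 1.05 and 1.35 rad and contact force between the fingers and knob above 2 N); the arm keeps its last pose, push and grip.
It fails at once if the tray is tipped by more than 15 degrees (angle between tray_base's own z axis and vertical above 0.262 rad).
It fails at once if the tray is dropped (moves at over 0.4 m/s with no finger holding it) or banged on the platter (over 60 N) (contact force between tray and platter above 60 N or (contact force between the fingers and tray below 0.1 N and linear speed of tray above 0.4 m/s)).
It fails at once if a find falls out of the tray (not (x of bone_mid in the frame of tray_base between -0.065 and 0.065 m and y of bone_mid in the frame of tray_base between -0.05 and 0.05 m and z of bone_mid in the frame of tray_base between 0 and 0.03 m and x of sherd_mid in the frame of tray_base between -0.065 and 0.065 m and y of sherd_mid in the frame of tray_base between -0.05 and 0.05 m and z of sherd_mid in the frame of tray_base between 0 and 0.03 m)).
It fails at once if the knob is turned on past the third stop, to the ridge before the fourth (value of joint knob above 1.4 rad).
It fails at once if another thing on the table (empty tray, brush, jar, blower, scale bar or lens pot) is moved by more than 30 mm (distance of any of empty_tray, brush, jar, blower, scale_bar, lens_pot from where it was at the start of the episode above 0.03 m).
It also fails if it takes over 64 s, if anything falls off the work surface, if the arm or the gripper's body presses on something with over 40 N, if the wrist force passes 120 N, or if a joint passes its speed limit or range.

## Working session

There is one attempt and no reset: what is moved stays moved. The work goes in short steps, Python scripts to look and compute and a tool call to move; the robot and the scene stay as the last step left them, time stands still between calls to the robot, and variables do not carry over. Pictures are saved under pics/ and viewed, and the job is handed in when it is done.

Besides the shell and the picture viewer there is one more tool, called after "Emit:" by a JSON object that holds its "fn" and its "kwargs". step_arm: Moves the arm, as the interface text tells. Its arguments: {"type":"object","properties":{"increments":{"type":"string"}},"required":["increments"]}

```bash
ls; mkdir -p pics
python3 - <<'E'
from plant import *
import cv2,pickle
o=get_obs();print(o)
for n in("scene","top"):
    c=capture(n);pickle.dump(c,open(n+"0.pkl","wb"));cv2.imwrite(f"pics/{n}0.png",c["frame"][:,:,::-1])
    print(n,c["K"],c["distortion"],c["extrinsics"])
print(nose_length)
E
```

```text
pics
{'time': 0.0, 'joint_positions': array([ 9.95992630e-01,  3.42710190e-01,  1.52501589e+00, -4.52506252e-06,
        1.27539621e+00, -1.45985353e-01]), 'dq': array([ 2.52114039e-04, -1.21212072e-03,  3.22656757e-05, -1.39861496e-03,
        2.27492861e-04,  1.05452447e-03]), 'tau': array([-2.34065956e-03, -4.31260943e+01, -2.44219494e+01,  7.15523330e-02,
        5.61645732e-02, -9.53702670e-05]), 'tool_pos': array([218.06198584, 477.16061767, 248.05183741]), 'tcp_rot': array([-3.14007866e+00, -2.18230376e-04,  2.71277546e+00]), 'contact_force': array([-0.01505854,  0.68834478, -0.01791523]), 'moment': array([-0.0435866 , -0.03103537,  0.06115245]), 'grip_width': 91.44831843699615}
scene [[484.77863348   0.         316.73401151]
 [  0.         484.77863348 244.7488931 ]
 [  0.           0.           1.        ]] [-0.07401201  0.          0.          0.          0.        ] [[-8.97717309e-01  4.40460720e-01  9.89880503e-03  4.92718894e+02]
 [ 3.60107555e-01  7.46520757e-01 -5.59490222e-01 -1.69652537e+02]
 [-2.53823129e-01 -4.98699422e-01 -8.28777838e-01  1.16206180e+03]
 [ 0.00000000e+00  0.00000000e+00  0.00000000e+00  1.00000000e+00]]
top [[434.90799896   0.         324.34097936]
 [  0.         434.90799896 236.27159948]
 [  0.           0.           1.        ]] [0.03421774 0.         0.         0.         0.        ] [[ 1.77236788e-02 -9.99716453e-01  1.59023836e-02 -1.88639419e+01]
 [-9.98120602e-01 -1.86240559e-02 -5.83815692e-02  5.49496486e+02]
 [ 5.86611821e-02 -1.48377606e-02 -9.98167675e-01  1.07560533e+03]
 [ 0.00000000e+00  0.00000000e+00  0.00000000e+00  1.00000000e+00]]
22.0
```

View pics/top0.png

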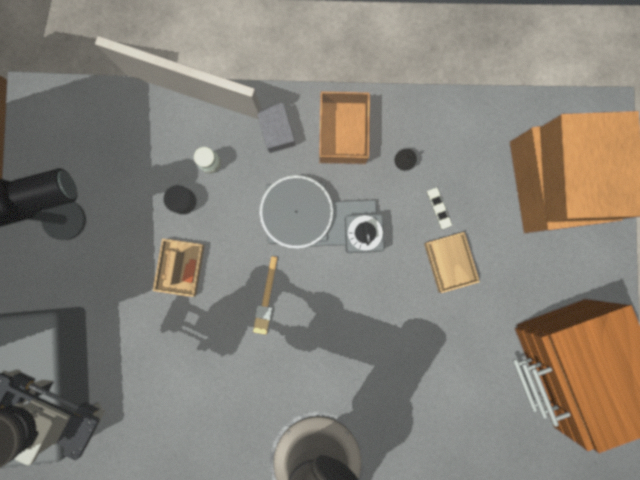

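View pics/scene0.png

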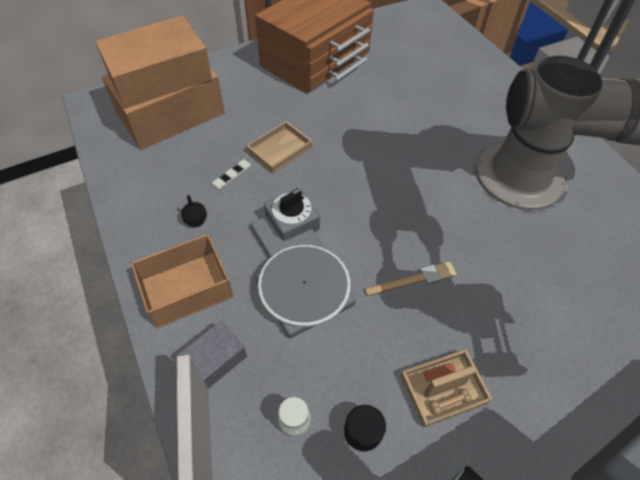

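The top view shows the handled tray at about (178,267), the platter at (297,211) and the knob at (365,233). Next I'll enlarge crops of these.

```bash
cat > h.py <<'E'
import cv2,numpy as np,pickle
def crop(c,x0,y0,x1,y1,name,s=None):
    f=c["frame"][y0:y1,x0:x1,::-1]; s=s or min(800/(x1-x0),600/(y1-y0))
    f=cv2.resize(f,None,fx=s,fy=s,interpolation=cv2.INTER_CUBIC)
    st=10
    for x in range((x0//st+1)*st,x1,st):
        X=int((x-x0+.5)*s); cv2.line(f,(X,0),(X,6 ),(0,255,255),1); cv2.putText(f,str(x),(X-10,16),0,.35,(0,255,255),1)
    for y in range((y0//st+1)*st,y1,st):
        Y=int((y-y0+.5)*s); cv2.line(f,(0,Y),(6,Y),(0,255,255),1); cv2.putText(f,str(y),(8,Y+4),0,.35,(0,255,255),1)
    cv2.imwrite("pics/"+name,f)
def ray(c,px,z):
    px=np.array(px,float).reshape(-1,1,2)
    u=cv2.undistortPoints(px,c["K"],np.array(c["distortion"])).reshape(-1,2)
    E=c["extrinsics"];R=E[:3,:3];t=E[:3,3]; o=-R.T@t
    d=np.c_[u,np.ones(len(u))]@R
    return o+d*((z-o[2])/d[:,2])[:,None]
def proj(c,P):
    E=c["extrinsics"]
    return cv2.projectPoints(np.array(P,float).reshape(-1,1,3),cv2.Rodrigues(E[:3,:3])[0],E[:3,3],c["K"],np.array(c["distortion"]))[0].reshape(-1,2)
E
python3 - <<'E'
from h import *
t=pickle.load(open("top0.pkl","rb"));s=pickle.load(open("scene0.pkl","rb"))
crop(t,145,230,215,305,"t_tray.png");crop(t,250,165,395,265,"t_tt.png")
crop(s,395,340,500,430,"s_tray.png");crop(s,245,180,365,340,"s_tt.png")
crop(t,335,200,395,260,"t_kn.png");
E
```

```text
(no output)
```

View pics/t_tray.png

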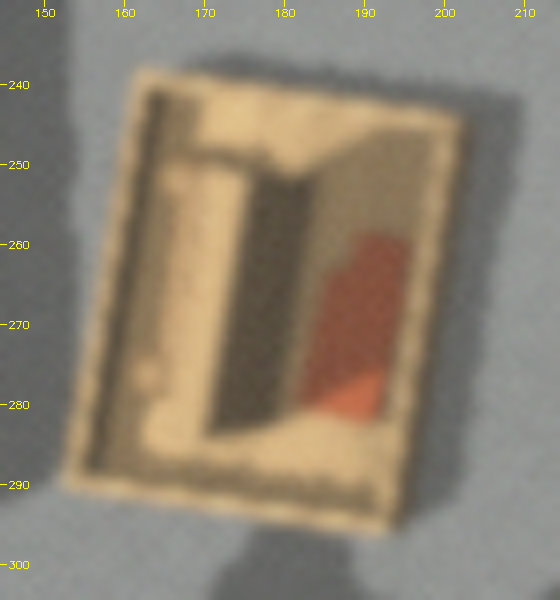

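View pics/t_tt.png

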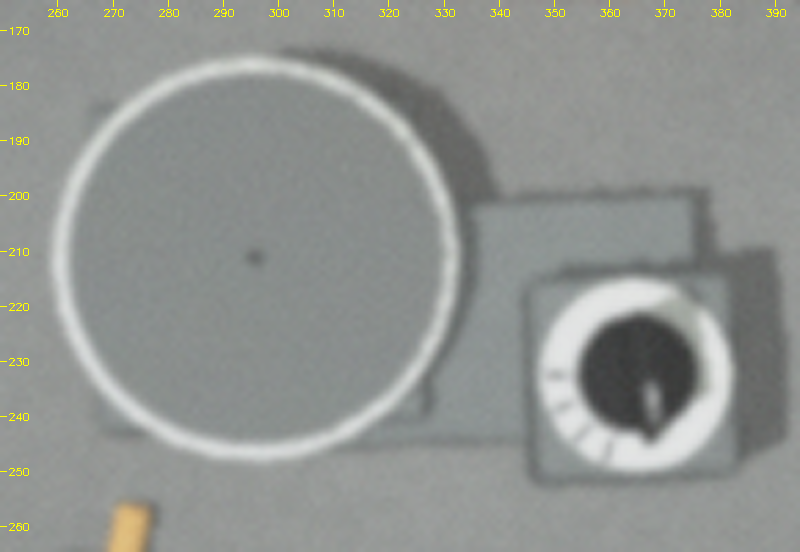

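View pics/s_tray.png

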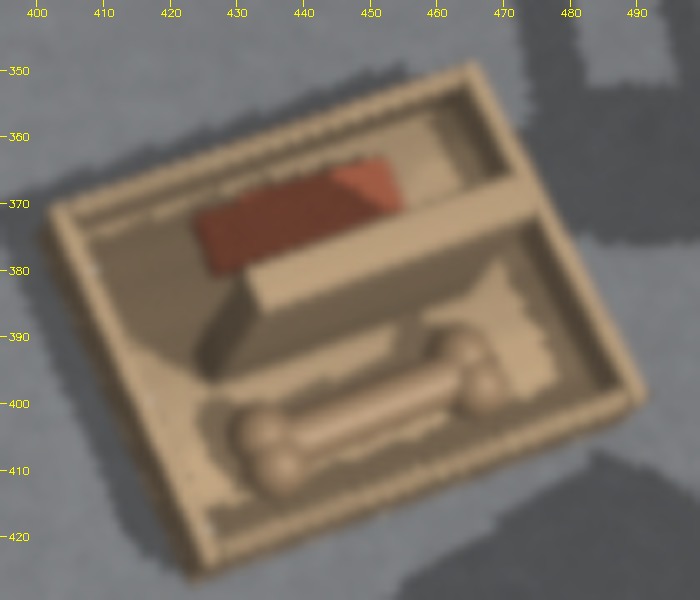

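View pics/s_tt.png

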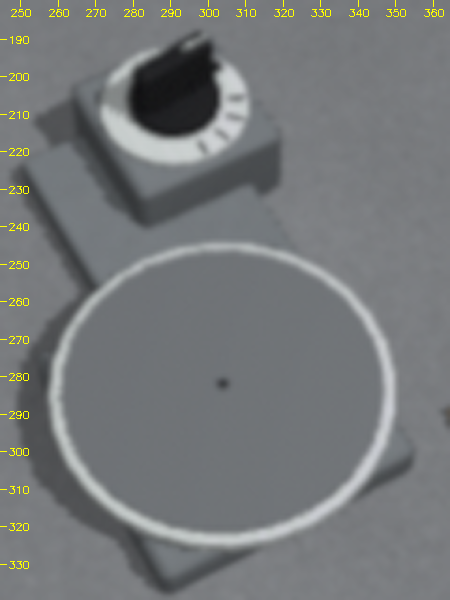

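View pics/t_kn.png

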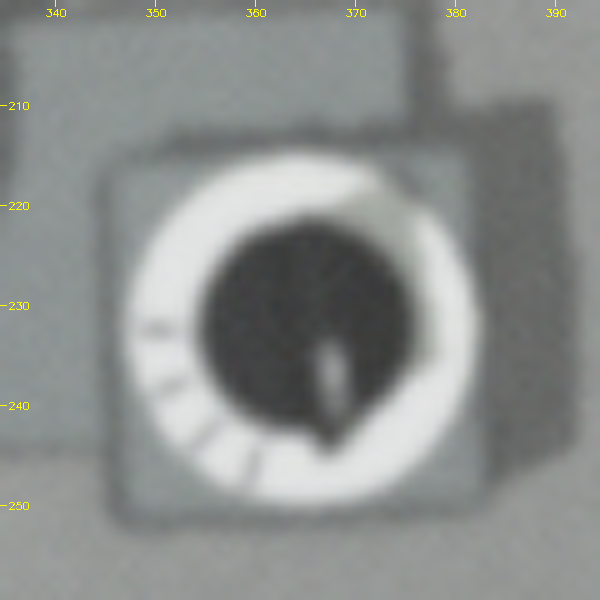

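Run:
```python
from h import *
np.set_printoptions(suppress=True,precision=2)
t=pickle.load(open("top0.pkl","rb"));s=pickle.load(open("scene0.pkl","rb"))
a=ray(t,[(162,238.8),(202.5,244.3),(194,295.8),(152.7,290.3)],25)
b=ray(s,[(403,370.5),(466,349.5),(491.5,399),(424.5,424)],25)
for q in(a,b):print(q,q.mean(0),[np.linalg.norm(q[i]-q[i-1]) for i in range(4)])
def dirs(q):
    for i in range(4): d=q[i]-q[i-1];print(np.degrees(np.arctan2(d[1],d[0])),end=' ')
    print()
dirs(a);dirs(b)
# handle top z=75 scene corners
h=ray(s,[(431.5,380.5),(434.5,386.5),(475.5,371),(473,365)],75);print(h,h.mean(0));dirs(h)
h=ray(t,[(176,251.5),(184,252.5),(180,281.5),(170.5,283.5)],75);print('ht',h,h.mean(0))
for c,p in((t,(295.8,211)),(s,(304,282))):print('platter',ray(c,p,45))
print('knob plate',ray(t,(364.7,231.7),56),ray(t,(364.7,231.7),68))
print('nose tip top',ray(t,[(367.3,244.5),(367,234),(368.2,241)],102))
m=ray(t,[(350.3,232.5),(352,238),(355.2,243),(360,246.5)],56);print(m)
```

```text
[[535.53 390.99  25.  ]
 [523.76 291.83  25.  ]
 [397.21 307.98  25.  ]
 [409.22 408.21  25.  ]] [466.43 349.75  25.  ] [np.float64(127.48559382948939), np.float64(99.85859443809179), np.float64(127.57017431533698), np.float64(100.94904223451722)]
[[522.17 295.65  25.  ]
 [396.36 313.55  25.  ]
 [409.67 409.83  25.  ]
 [538.58 392.59  25.  ]] [466.7 352.9  25. ] [np.float64(98.3135060027298), np.float64(127.07449258128824), np.float64(97.19840393055685), np.float64(130.0622459259265)]
-7.761317262383614 -96.77292317944712 172.72911350816926 83.17103987266347 
-99.60680357783228 171.90573123109525 82.13456930385702 -7.617780683381541 
[[504.85 343.31  75.  ]
 [505.99 354.17  75.  ]
 [428.4  363.22  75.  ]
 [425.96 352.57  75.  ]] [466.3  353.32  75.  ]
-6.691130192657515 84.01931228911815 173.34662697972297 -102.90364380214284 
ht [[503.98 339.67  75.  ]
 [501.96 321.03  75.  ]
 [434.05 327.7   75.  ]
 [429.08 349.43  75.  ]] [467.27 334.46  75.  ]
platter [[608.74  62.56  45.  ]]
platter [[608.31  64.18  45.  ]]
knob plate [[ 560.33 -105.87   56.  ]] [[ 559.48 -104.57   68.  ]]
nose tip top [[ 527.5  -107.29  102.  ]
 [ 551.82 -106.31  102.  ]
 [ 535.64 -109.28  102.  ]]
[[557.73 -70.98  56.  ]
 [544.47 -75.29  56.  ]
 [532.5  -83.2   56.  ]
 [524.25 -94.93  56.  ]]
```

```bash
cat > inc.py <<'E'
import numpy as np,sys
# args: cur x y z yawdeg  tgt x y z yawdeg
a=list(map(float,sys.argv[1:]));c=np.array(a[:4]);t=np.array(a[4:])
y=np.radians(c[3]);d=t-c
tx=np.array([np.cos(y),np.sin(y)]);ty=np.array([np.sin(y),-np.cos(y)])
print("rz %.4f  dx %.1f dy %.1f dz %.1f"%(-np.radians(d[3]),d[:2]@tx,d[:2]@ty,-d[2]))
E
python3 inc.py 218.27 477.49 248.74 155.43 466.5 351.5 150 172.7
```

```text
rz -0.3014  dx -278.1 dy -11.4 dz 98.7
```

Emit:
{"fn": "step_arm", "kwargs": {"increments": "0 0 -0.04 -30 -1 5 1; 0 0 -0.10 -75 -3 20 1; 0 0 -0.16 -125 -5 40 1; 0 0 -0.22 -175 -7 60 1; 0 0 -0.27 -225 -9 80 1; 0 0 -0.3014 -265 -11 95 1; 0 0 -0.3014 -278.1 -11.4 98.7 1; 0 0 -0.3014 -278.1 -11.4 98.7 1; 0 0 -0.3014 -278.1 -11.4 98.7 1"}}

```text
time: 1.23
tool_pos: [465.5, 352.4, 150.6]
tcp_rot: [3.141, 0.0, 3.015]
contact_force: [-0.0, 0.1, 0.3]
grip_width: 91.7
```

Run:
```python
from plant import *
from h import *
o=get_obs();print(o["tool_pos"],o["tcp_rot"],o["contact_force"],o["moment"])
t=capture("top");s=capture("scene")
crop(t,130,215,230,305,"t1.png");crop(s,380,300,520,430,"s1.png")
```

```text
[465.45884949 352.36717748 150.5921621 ] [3.14103244e+00 5.31638058e-05 3.01512759e+00] [-0.04620553  0.08146193  0.28256211] [-0.02174073  0.00909333  0.02185191]
```

View pics/s1.png

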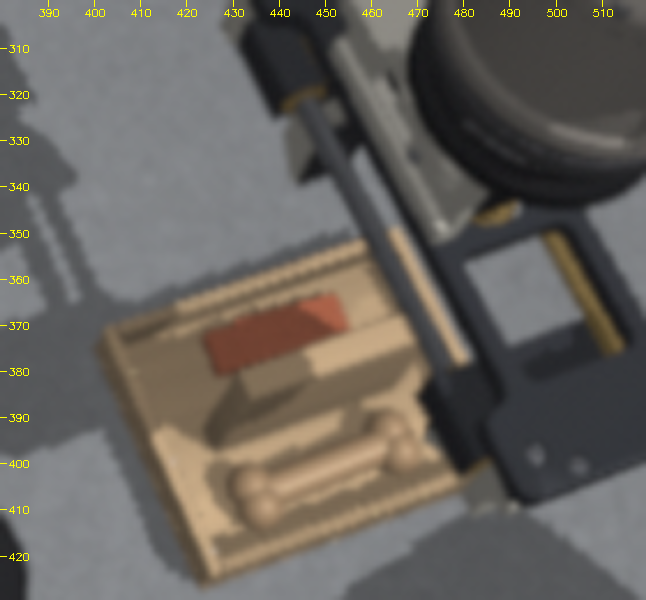

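The jaws are open along the tray's y axis and straddle the handle. I'll descend and close.

Emit:
{"fn": "step_arm", "kwargs": {"increments": "0 0 0 0 0 10 1; 0 0 0 0 0 25 1; 0 0 0 0 0 40 1; 0 0 0 0 0 55 1; 0 0 0 0 0 70 1; 0 0 0 0 0 82 1; 0 0 0 0 0 87 1; 0 0 0 0 0 87 1; 0 0 0 0 0 87 0.5; 0 0 0 0 0 87 0; 0 0 0 0 0 87 -0.4; 0 0 0 0 0 87 -0.7; 0 0 0 0 0 87 -1; 0 0 0 0 0 87 -1; 0 0 0 0 0 87 -1; 0 0 0 0 0 87 -1; 0 0 0 0 0 87 -1; 0 0 0 0 0 87 -1"}}

```text
time: 3.58
tool_pos: [466.5, 351.7, 63.1]
tcp_rot: [3.141, 0.0, 3.014]
contact_force: [0.1, 1.3, -1.1]
grip_width: 11.8
```

Emit:
{"fn": "step_arm", "kwargs": {"increments": "0 0 0 0 0 -1 -1; 0 0 0 0 0 -3 -1; 0 0 0 0 0 -7 -1; 0 0 0 0 0 -13 -1; 0 0 0 0 0 -21 -1; 0 0 0 0 0 -31 -1; 0 0 0 0 0 -42 -1; 0 0 0 0 0 -53 -1; 0 0 0 0 0 -64 -1; 0 0 0 0 0 -74 -1; 0 0 0 0 0 -82 -1; 0 0 0 0 0 -87 -1; 0 0 0 0 0 -90 -1; 0 0 0 0 0 -90 -1; 0 0 0 0 0 -90 -1"}}

```text
time: 5.45
tool_pos: [466.3, 351.4, 152.7]
tcp_rot: [-3.141, -0.001, 3.014]
contact_force: [0.4, -0.0, -2.7]
grip_width: 11.7
```

```bash
python3 - <<'E'
from plant import *
from h import *
o=get_obs();print(o["tool_pos"],o["tcp_rot"],o["contact_force"],o["moment"],o["grip_width"])
s=capture("scene");cv2.imwrite("pics/s2.png",s["frame"][:,:,::-1])
E
python3 inc.py 466.5 351.5 153 172.7 608.5 63.4 153 172.7
```

```text
[466.29275163 351.42707488 152.69634884] [-3.14129296e+00 -5.20866615e-04  3.01419089e+00] [ 0.42242941 -0.0253752  -2.67733175] [ 0.04068132 -0.04840415 -0.07131755] 11.70624294021254
rz -0.0000  dx -177.5 dy -267.7 dz -0.0
```

View pics/s2.png

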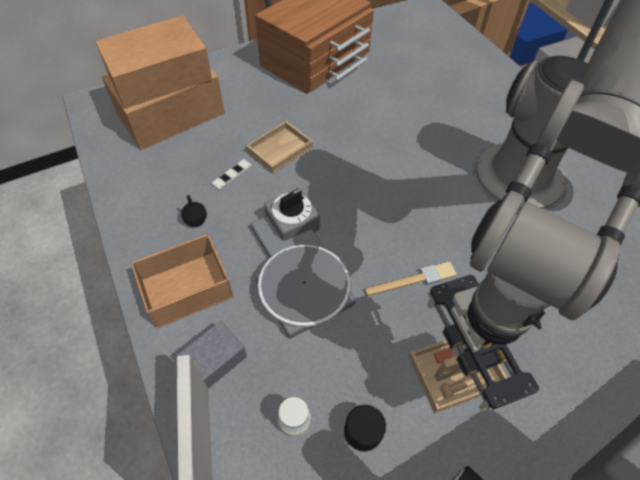

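The tray is lifted level and weighs about 2.7 N. The path to the platter is clear, so I'll carry it across with a smooth profile.

Emit:
{"fn": "step_arm", "kwargs": {"increments": "0 0 0 -0.2 -0.3 0 -1; 0 0 0 -1.5 -2.3 0 -1; 0 0 0 -4.7 -7.1 0 -1; 0 0 0 -10.3 -15.5 0 -1; 0 0 0 -18.4 -27.7 0 -1; 0 0 0 -28.9 -43.7 0 -1; 0 0 0 -41.7 -63 0 -1; 0 0 0 -56.3 -85 0 -1; 0 0 0 -72.2 -108.9 0 -1; 0 0 0 -88.8 -133.9 0 -1; 0 0 0 -105.3 -158.8 0 -1; 0 0 0 -121.2 -182.7 0 -1; 0 0 0 -135.8 -204.7 0 -1; 0 0 0 -148.6 -224 0 -1; 0 0 0 -159.1 -240 0 -1; 0 0 0 -167.2 -252.2 0 -1; 0 0 0 -172.8 -260.6 0 -1; 0 0 0 -176 -265.4 0 -1; 0 0 0 -177.5 -267.7 0 -1; 0 0 0 -177.5 -267.7 0 -1"}}

```text
time: 8.0
tool_pos: [608.4, 63.7, 153.0]
tcp_rot: [3.141, -0.0, 3.014]
contact_force: [0.4, -0.5, -3.0]
grip_width: 12.1
```

Run:
```python
from plant import *
from h import *
o=get_obs();print(o["tool_pos"],o["tcp_rot"],o["contact_force"],o["moment"],o["grip_width"])
s=capture("scene");crop(s,210,180,410,350,"s3.png")
s=capture("top");crop(s,220,140,380,260,"t3.png")
```

```text
[608.43016812  63.70004913 153.01457778] [ 3.14141219e+00 -8.60693742e-05  3.01449725e+00] [ 0.38597991 -0.48641994 -3.01970695] [0.01943797 0.04304814 0.03589852] 12.130538059198608
```

View pics/s3.png

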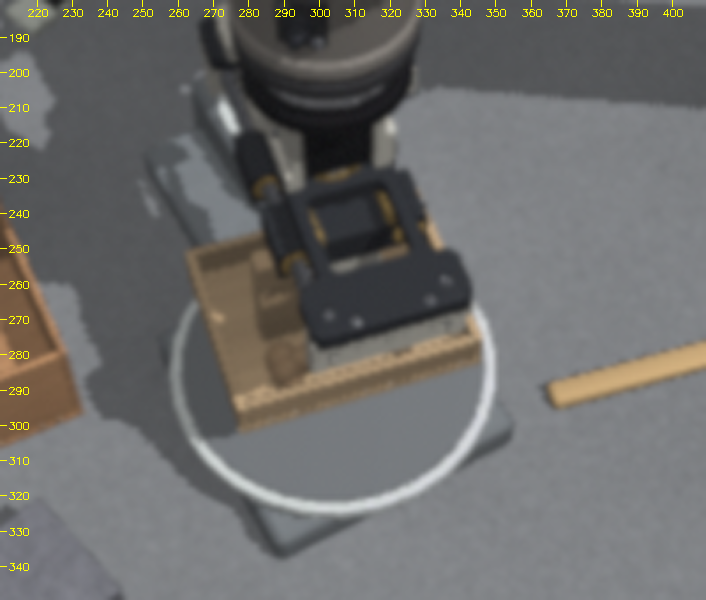

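View pics/t3.png

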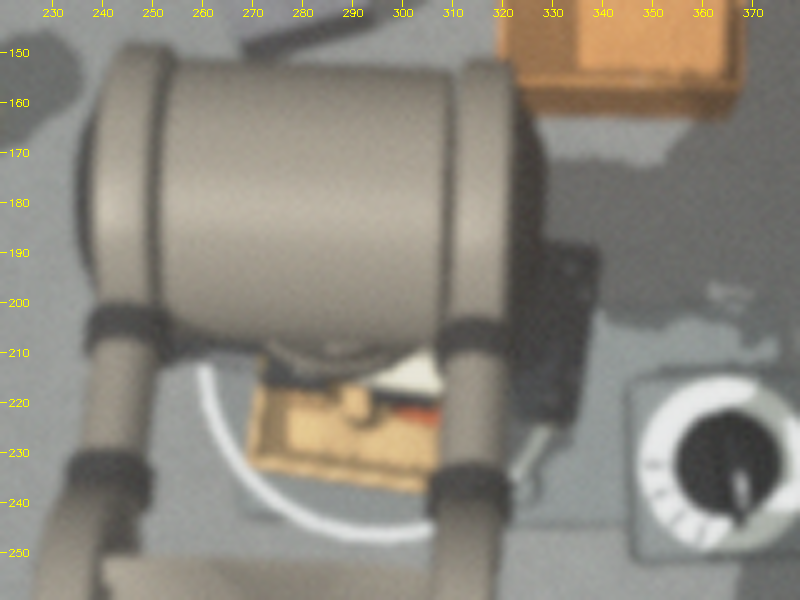

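The tray hangs level over the platter with its finds inside. I'll lower it and slow down for the last few millimetres.

Emit:
{"fn": "step_arm", "kwargs": {"increments": "0 0 0 0 0 2 -1; 0 0 0 0 0 7 -1; 0 0 0 0 0 14 -1; 0 0 0 0 0 22 -1; 0 0 0 0 0 29 -1; 0 0 0 0 0 35 -1; 0 0 0 0 0 38 -1; 0 0 0 0 0 40 -1; 0 0 0 0 0 41 -1; 0 0 0 0 0 42 -1; 0 0 0 0 0 42.5 -1; 0 0 0 0 0 43 -1; 0 0 0 0 0 43.5 -1; 0 0 0 0 0 43.5 -1"}}

```text
time: 9.85
tool_pos: [608.5, 63.4, 109.5]
tcp_rot: [3.142, -0.0, 3.014]
contact_force: [-0.2, 0.2, -3.7]
grip_width: 12.1
```

Emit:
{"fn": "step_arm", "kwargs": {"increments": "0 0 0 0 0 0.4 -1; 0 0 0 0 0 0.8 -1; 0 0 0 0 0 1.2 -1; 0 0 0 0 0 1.2 -1"}}

```text
time: 10.35
tool_pos: [608.5, 63.4, 108.3]
tcp_rot: [3.142, -0.0, 3.014]
contact_force: [0.6, -0.4, -3.4]
grip_width: 11.7
```

Emit:
{"fn": "step_arm", "kwargs": {"increments": "0 0 0 0 0 0.3 -1; 0 0 0 0 0 0.6 -1; 0 0 0 0 0 0.6 -1"}}

```text
time: 10.72
tool_pos: [608.5, 63.4, 108.1]
tcp_rot: [3.141, 0.0, 3.014]
contact_force: [-0.8, 0.2, -0.1]
grip_width: 11.8
```

The load has come off the wrist, so the tray is standing on the platter. I'll open the jaws, wait, and retreat upward.

Emit:
{"fn": "step_arm", "kwargs": {"increments": "0 0 0 0 0 0 -0.6; 0 0 0 0 0 0 -0.4; 0 0 0 0 0 0 -0.1; 0 0 0 0 0 0 0.2; 0 0 0 0 0 0 0.4; 0 0 0 0 0 0 0.4; 0 0 0 0 0 0 0.4; 0 0 0 0 0 0 0.4; 0 0 0 0 0 -5 0.4; 0 0 0 0 0 -20 0.4; 0 0 0 0 0 -45 0.4; 0 0 0 0 0 -75 0.4; 0 0 0 0 0 -100 0.4; 0 0 0 0 0 -110 0.4"}}

```text
time: 12.48
tool_pos: [609.2, 63.4, 220.5]
tcp_rot: [3.141, 0.004, 3.014]
contact_force: [-0.2, 0.3, 0.1]
grip_width: 64.3
```

```bash
python3 inc.py 608.5 63.4 217.7 172.7 560 -105.5 170 189
```

```text
rz -0.2845  dx 26.6 dy -173.7 dz 47.7
```

Run:
```python
from plant import *
from h import *
s=capture("scene");crop(s,230,170,370,340,"s4.png");pickle.dump(s,open("s4.pkl","wb"))
t=capture("top");crop(t,335,200,395,260,"t4.png")
```

```text
(no output)
```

View pics/s4.png

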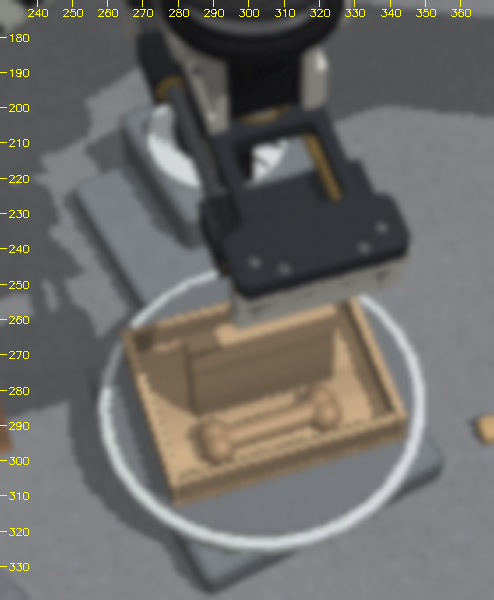

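View pics/t4.png

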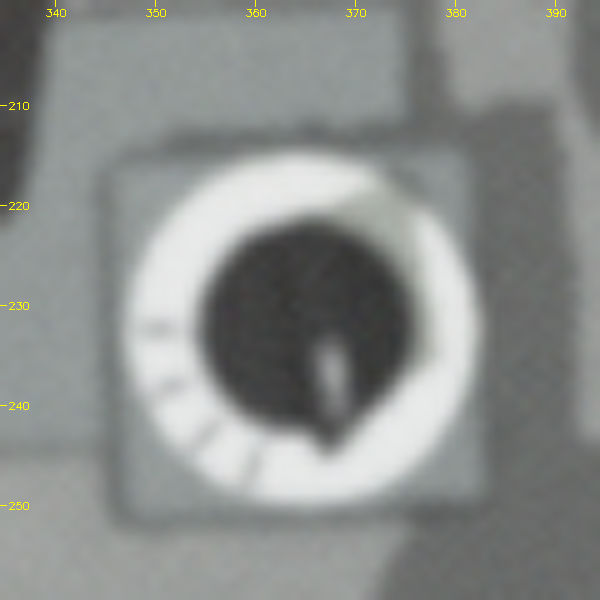

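```bash
python3 - <<'E'
from h import *
np.set_printoptions(suppress=True,precision=1)
t=pickle.load(open("top0.pkl","rb"));s=pickle.load(open("scene0.pkl","rb"))
c=np.array([560,-105.5])
for az in(182,189,196):
  a=np.radians(az);u=np.array([np.cos(a),np.sin(a)]);v=np.array([-u[1],u[0]])
  for z in(102,72):
    P=[[*(c+i*u+j*v),z] for i,j in((0,0),(24,0),(24,7),(24,-7),(-24,7),(-24,-7))]
    print(az,z,proj(t,P).round(1).tolist(),proj(s,P).round(1).tolist())
P=[[*(c+27*np.array([np.cos(q),np.sin(q)])),68] for q in np.linspace(0,6.28,5)]
print(proj(t,P),proj(s,P))
E
python3 - <<'E'
import sys;sys.path.insert(0,'.')
import os;os.chdir('.')
from h import *
s=pickle.load(open("scene0.pkl","rb"));crop(s,265,180,320,235,"s_kn.png")
E
```

```text
182 102 [[366.7, 230.5], [366.9, 240.8], [370.0, 240.8], [363.9, 240.9], [369.5, 220.1], [363.4, 220.2]] [[289.5, 193.9], [300.0, 189.7], [298.5, 187.4], [301.6, 192.0], [277.4, 195.7], [280.4, 200.5]]
182 72 [[365.3, 231.4], [365.5, 241.4], [368.4, 241.4], [362.6, 241.5], [368.0, 221.3], [362.1, 221.4]] [[290.1, 203.1], [300.3, 199.0], [298.8, 196.7], [301.8, 201.3], [278.3, 205.0], [281.2, 209.7]]
189 102 [[366.7, 230.5], [368.2, 240.7], [371.2, 240.3], [365.2, 241.1], [368.2, 219.8], [362.2, 220.7]] [[289.5, 193.9], [299.3, 188.8], [297.4, 186.6], [301.2, 190.9], [277.8, 196.9], [281.5, 201.3]]
189 72 [[365.3, 231.4], [366.7, 241.3], [369.6, 240.9], [363.8, 241.7], [366.7, 221.0], [360.9, 221.8]] [[290.1, 203.1], [299.6, 198.1], [297.7, 196.0], [301.5, 200.2], [278.6, 206.1], [282.2, 210.5]]
196 102 [[366.7, 230.5], [369.4, 240.5], [372.3, 239.7], [366.5, 241.2], [366.9, 219.7], [361.1, 221.3]] [[289.5, 193.9], [298.4, 187.9], [296.2, 186.0], [300.7, 189.8], [278.3, 197.9], [282.7, 202.0]]
196 72 [[365.3, 231.4], [367.9, 241.1], [370.8, 240.3], [365.1, 241.8], [365.4, 220.9], [359.8, 222.4]] [[290.1, 203.1], [298.7, 197.2], [296.6, 195.3], [300.9, 199.1], [279.1, 207.2], [283.4, 211.1]]
[[365.2 220.3]
 [353.8 231.3]
 [364.9 242.7]
 [376.3 231.7]
 [365.3 220.3]] [[278.3 208.7]
 [295.5 213.5]
 [301.8 200. ]
 [284.9 195.4]
 [278.3 208.7]]
```

View pics/s_kn.png

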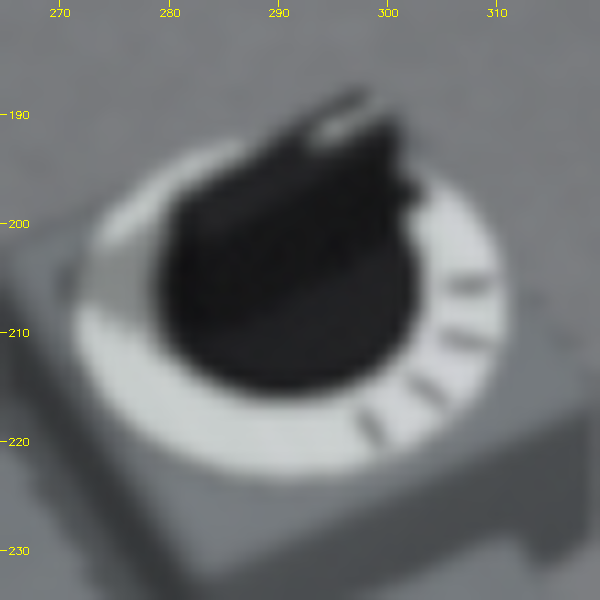

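```bash
python3 inc.py 608.5 63.4 217.7 172.7 560 -105.5 160 190
```

```text
rz -0.3019  dx 26.6 dy -173.7 dz 57.7
```

Emit:
{"fn": "step_arm", "kwargs": {"increments": "0 0 -0.03 2 -10 0 0.4; 0 0 -0.08 6 -35 0 0.4; 0 0 -0.14 11 -70 2 0.4; 0 0 -0.2 17 -110 12 0.4; 0 0 -0.26 22 -145 30 0.4; 0 0 -0.3019 25.5 -167 50 0.4; 0 0 -0.3019 26.6 -173.7 57.7 0.4; 0 0 -0.3019 26.6 -173.7 57.7 0.4; 0 0 -0.3019 26.6 -173.7 57.7 0.4"}}

```text
time: 13.7
tool_pos: [560.6, -104.7, 160.5]
tcp_rot: [-3.141, 0.001, -2.967]
contact_force: [0.2, 0.8, 0.0]
grip_width: 64.3
```

Run:
```python
from plant import *
from h import *
o=get_obs();print(o["tool_pos"],o["tcp_rot"],o["joint_positions"],o["contact_force"],o["moment"],o["grip_width"])
s=capture("scene");crop(s,230,160,370,340,"s5.png");pickle.dump(s,open("s5.pkl","wb"))
t=capture("top");crop(t,240,160,400,280,"t5.png")
```

```text
[ 560.62470848 -104.68351714  160.54491959] [-3.14146345e+00  1.01260063e-03 -2.96659474e+00] [-3.19157773e-01  5.04808896e-01  1.52331435e+00  4.08687774e-04
  1.11251670e+00 -2.06513258e+00] [0.21177838 0.79305957 0.04718986] [ 0.04242475  0.03349195 -0.02825348] 64.31810256049711
```

View pics/s5.png

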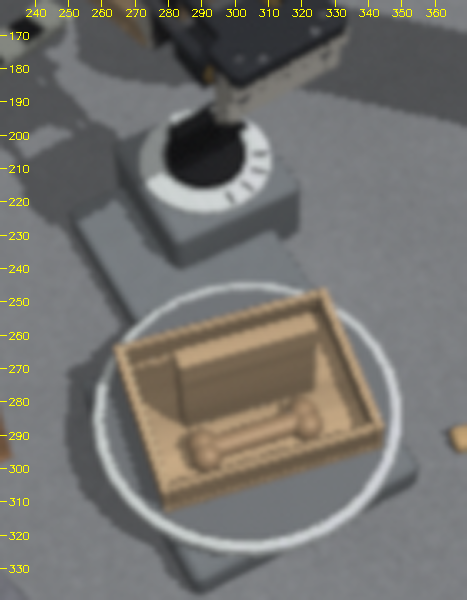

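View pics/t5.png

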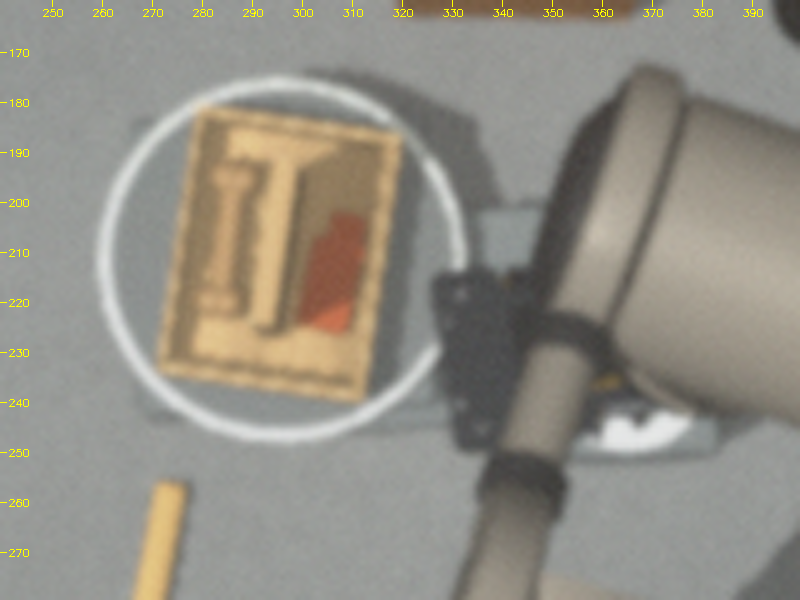

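The tray sits centred on the platter with both finds in it, and the jaws straddle the knob. I'll descend and grip.

Emit:
{"fn": "step_arm", "kwargs": {"increments": "0 0 0 0 0 8 0.4; 0 0 0 0 0 20 0.4; 0 0 0 0 0 35 0.4; 0 0 0 0 0 48 0.4; 0 0 0 0 0 58 0.4; 0 0 0 0 0 63 0.4; 0 0 0 0 0 65 0.4; 0 0 0 0 0 65 0.4"}}

```text
time: 14.8
tool_pos: [560.2, -105.5, 95.2]
tcp_rot: [-3.141, 0.0, -2.967]
contact_force: [-0.7, 0.4, 0.4]
grip_width: 64.4
```

Emit:
{"fn": "step_arm", "kwargs": {"increments": "0 0 0 0 0 0 0; 0 0 0 0 0 0 -0.3; 0 0 0 0 0 0 -0.5; 0 0 0 0 0 0 -0.6; 0 0 0 0 0 0 -0.7; 0 0 0 0 0 0 -0.8; 0 0 0 0 0 0 -1; 0 0 0 0 0 0 -1; 0 0 0 0 0 0 -1; 0 0 0 0 0 0 -1; 0 0 0 0 0 0 -1"}}

```text
time: 16.18
tool_pos: [559.9, -104.6, 95.0]
tcp_rot: [3.14, -0.0, -2.967]
contact_force: [-0.8, 6.2, 2.1]
grip_width: 13.8
```

Run:
```python
from plant import *
o=get_obs();print(o["tool_pos"],o["tcp_rot"],o["contact_force"],o["moment"],o["grip_width"])
```

```text
[ 559.93521974 -104.56626646   95.03499745] [ 3.14017032e+00 -6.75257304e-05 -2.96701808e+00] [-0.79264584  6.17785714  2.13539568] [ 0.93192944  0.06810324 -0.00406329] 13.755577587560945
```

Emit:
{"fn": "step_arm", "kwargs": {"increments": "0 0 0.03 0 1 0 -1; 0 0 0.06 0 1 0 -1; 0 0 0.1 0 1 0 -1; 0 0 0.13 0 1 0 -1; 0 0 0.16 0 1 0 -1; 0 0 0.16 0 1 0 -1"}}

```text
time: 16.92
tool_pos: [559.9, -104.7, 95.0]
tcp_rot: [-3.141, 0.0, -3.127]
contact_force: [0.2, 1.2, 0.8]
grip_width: 13.6
```

```bash
cat > st.py <<'E'
from plant import *
from h import *
import sys
np.set_printoptions(suppress=True,precision=3)
o=get_obs();print(o["time"],o["tool_pos"],'turned',(-2.967-o["tcp_rot"][2]+np.pi)%(2*np.pi)-np.pi,o["contact_force"],o["moment"],o["grip_width"])
if len(sys.argv)>1:
    n=sys.argv[1]
    s=capture("scene");crop(s,230,160,370,340,f"s{n}.png");crop(s,265,180,320,235,f"sk{n}.png")
    pickle.dump(s,open(f"s{n}.pkl","wb"))
    t=capture("top");crop(t,240,160,400,280,f"t{n}.png");pickle.dump(t,open(f"t{n}.pkl","wb"))
E
python3 st.py 6
```

```text
16.925 [ 559.923 -104.652   95.049] turned 0.16044640179215852 [0.218 1.232 0.849] [0.214 0.024 0.037] 13.576700911771745
```

View pics/s6.png

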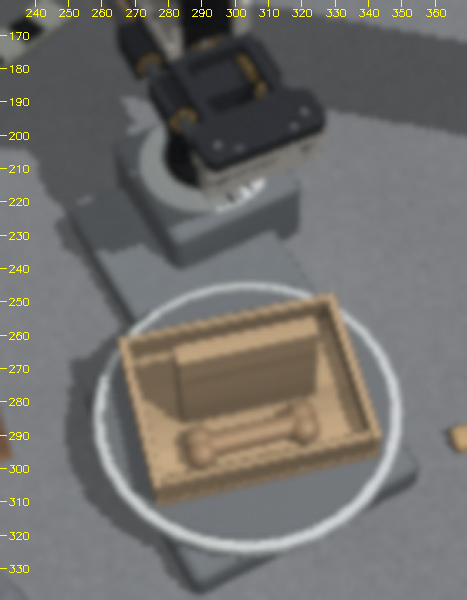

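View pics/t6.png

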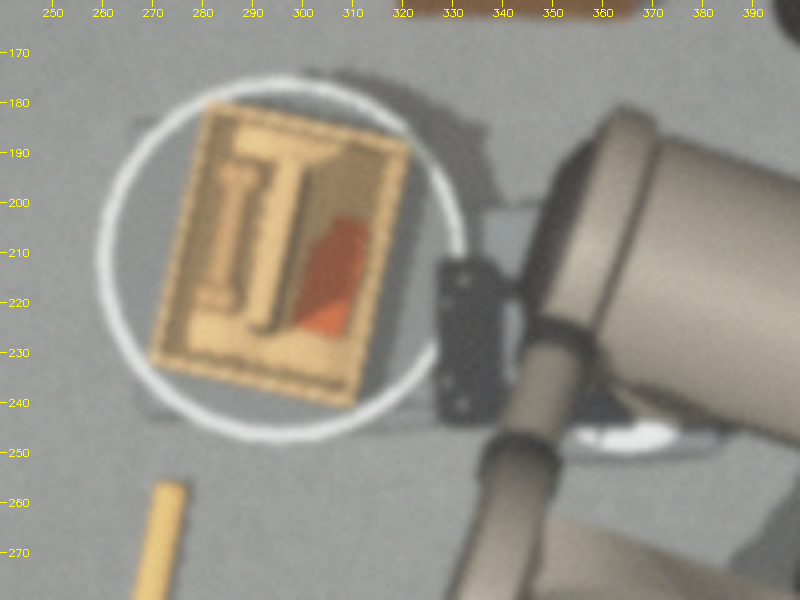

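The platter has started to follow, since the tray has visibly turned. I can therefore measure the platter angle from the tray's rim in the top view.

```bash
cat > ang.py <<'E'
from h import *
import sys
def trayang(c):
    f=c["frame"];hsv=cv2.cvtColor(f,cv2.COLOR_RGB2HSV)
    m=((hsv[...,1]>70)).astype(np.uint8)
    k=np.zeros_like(m);cv2.circle(k,(296,211),35,1,-1);m&=k
    m=cv2.morphologyEx(m,cv2.MORPH_OPEN,np.ones((3,3)))
    cs,_=cv2.findContours(m,cv2.RETR_EXTERNAL,cv2.CHAIN_APPROX_NONE)
    q=max(cs,key=cv2.contourArea).reshape(-1,2)
    P=ray(c,q,70)[:,:2].astype(np.float32)
    (cx,cy),(w,h),a=cv2.minAreaRect(P)
    b=cv2.boxPoints(((cx,cy),(w,h),a));e=b[1]-b[0];e2=b[2]-b[1]
    if np.linalg.norm(e2)>np.linalg.norm(e):e=e2
    az=np.degrees(np.arctan2(e[1],e[0]))
    az=(az+100)%180-100   # range -100..80
    return cx,cy,w,h,az,np.radians(-7.3-az)
if __name__=="__main__":print(trayang(pickle.load(open(sys.argv[1],"rb"))))
E
python3 ang.py t6.pkl
```

```text
(608.0499267578125, 61.41032409667969, 98.99361419677734, 130.6760711669922, np.float32(-11.133102), np.float32(0.06690025))
```

Emit:
{"fn": "step_arm", "kwargs": {"increments": "0 0 0.04 0 0 0 -1; 0 0 0.08 0 0 0 -1; 0 0 0.12 0 0 0 -1; 0 0 0.16 0 0 0 -1; 0 0 0.2 0 0 0 -1; 0 0 0.24 0 0 0 -1; 0 0 0.28 0 0 0 -1; 0 0 0.3 0 0 0 -1; 0 0 0.3 0 0 0 -1"}}

```text
time: 18.15
tool_pos: [559.9, -104.9, 95.0]
tcp_rot: [-3.141, 0.0, 2.856]
contact_force: [-0.2, -2.0, 1.4]
grip_width: 13.6
```

```bash
python3 st.py 7; python3 ang.py t7.pkl
```

```text
18.15 [ 559.887 -104.918   95.045] turned 0.45979854755946103 [-0.173 -1.98   1.438] [-0.313  0.017 -0.008] 13.61591295396897
(608.088134765625, 61.25653076171875, 99.7842025756836, 130.17431640625, np.float32(-27.62741), np.float32(0.35478026))
```

Emit:
{"fn": "step_arm", "kwargs": {"increments": "0 0 0.04 0 0 0 -1; 0 0 0.05 0 0 0 -1; 0 0 0.05 0 0 0 -1"}}

```text
time: 18.62
tool_pos: [559.9, -104.9, 95.0]
tcp_rot: [-3.141, 0.0, 2.807]
contact_force: [-0.6, -4.6, 0.5]
grip_width: 13.9
```

```bash
python3 st.py
```

```text
18.625 [ 559.861 -104.923   95.036] turned 0.5093223678017722 [-0.635 -4.563  0.472] [-0.785  0.197  0.067] 13.928519750508475
```

Emit:
{"fn": "step_arm", "kwargs": {"increments": "0 0 0.04 0 0 0 -1; 0 0 0.08 0 0 0 -1; 0 0 0.1 0 0 0 -1; 0 0 0.1 0 0 0 -1"}}

```text
time: 19.12
tool_pos: [559.8, -105.0, 95.0]
tcp_rot: [-3.141, 0.0, 2.707]
contact_force: [-1.3, -5.3, 0.5]
grip_width: 13.7
```

```bash
python3 st.py 8;python3 ang.py t8.pkl
```

```text
19.125 [ 559.814 -105.009   95.019] turned 0.6093715850750137 [-1.349 -5.301  0.491] [-0.879  0.208  0.116] 13.683295588376826
(607.8323364257812, 61.08229064941406, 99.94503784179688, 129.8740692138672, np.float32(-35.93332), np.float32(0.4997457))
```

Emit:
{"fn": "step_arm", "kwargs": {"increments": "0 0 0.04 0 0 0 -1; 0 0 0.08 0 0 0 -1; 0 0 0.12 0 0 0 -1; 0 0 0.15 0 0 0 -1; 0 0 0.15 0 0 0 -1"}}

```text
time: 19.85
tool_pos: [559.8, -105.2, 95.0]
tcp_rot: [-3.141, 0.0, 2.556]
contact_force: [-2.0, -6.0, -0.6]
grip_width: 14.0
```

```bash
python3 st.py
```

```text
19.85 [ 559.768 -105.171   95.05 ] turned 0.7597246781747256 [-1.97  -6.029 -0.642] [-0.954  0.208  0.013] 14.006597639159285
```

Emit:
{"fn": "step_arm", "kwargs": {"increments": "0 0 0.04 0 0 0 -1; 0 0 0.08 0 0 0 -1; 0 0 0.12 0 0 0 -1; 0 0 0.14 0 0 0 -1; 0 0 0.14 0 0 0 -1"}}

```text
time: 20.48
tool_pos: [559.7, -105.3, 95.0]
tcp_rot: [-3.141, 0.0, 2.417]
contact_force: [-1.6, -6.6, 0.8]
grip_width: 13.9
```

```bash
python3 st.py 9;python3 ang.py t9.pkl
```

```text
20.475 [ 559.658 -105.265   95.026] turned 0.8994997490747654 [-1.64  -6.595  0.767] [-1.019  0.329  0.029] 13.933321482106447
(607.5615234375, 60.949859619140625, 99.15228271484375, 129.70152282714844, np.float32(-52.29193), np.float32(0.78525734))
```

Emit:
{"fn": "step_arm", "kwargs": {"increments": "0 0 0.04 -0.2 -0.2 0 -1; 0 0 0.08 -0.5 -0.5 0 -1; 0 0 0.12 -0.5 -0.5 0 -1; 0 0 0.16 -0.5 -0.5 0 -1; 0 0 0.16 -0.5 -0.5 0 -1"}}

```text
time: 21.2
tool_pos: [559.6, -105.4, 95.0]
tcp_rot: [-3.141, -0.0, 2.257]
contact_force: [-3.4, -4.5, 1.3]
grip_width: 13.9
```

```bash
python3 st.py
```

```text
21.2 [ 559.561 -105.433   95.015] turned 1.059049629564556 [-3.414 -4.457  1.342] [-0.721  0.342  0.128] 13.932272194325678
```

Emit:
{"fn": "step_arm", "kwargs": {"increments": "0 0 0.04 0 0 0 -1; 0 0 0.08 0 0 0 -1; 0 0 0.12 0 0 0 -1; 0 0 0.12 0 0 0 -1"}}

```text
time: 21.7
tool_pos: [559.5, -105.5, 95.0]
tcp_rot: [-3.141, -0.0, 2.137]
contact_force: [-4.1, -4.5, 2.2]
grip_width: 13.9
```

```bash
python3 st.py 10;python3 ang.py t10.pkl
```

```text
21.7 [ 559.467 -105.516   95.021] turned 1.1792042525563637 [-4.122 -4.459  2.223] [-0.731  0.442  0.039] 13.85892072114828
(607.5980834960938, 61.548851013183594, 99.16194915771484, 129.5418701171875, np.float32(-67.616905), np.float32(1.0527287))
```

Emit:
{"fn": "step_arm", "kwargs": {"increments": "0 0 0.04 0 0 0 -1; 0 0 0.08 0 0 0 -1; 0 0 0.11 0 0 0 -1; 0 0 0.11 0 0 0 -1; 0 0 0.11 0 0 0 -1"}}

```text
time: 22.42
tool_pos: [559.3, -105.6, 95.0]
tcp_rot: [-3.14, -0.0, 2.028]
contact_force: [-2.5, -5.2, 2.2]
grip_width: 13.9
```

```bash
python3 st.py 11;python3 ang.py t11.pkl
```

```text
22.425 [ 559.349 -105.555   95.022] turned 1.2886251140330494 [-2.549 -5.164  2.239] [-0.902  0.544  0.068] 13.935171878104219
(607.366455078125, 61.42915344238281, 99.10929870605469, 129.7709197998047, np.float32(-73.74975), np.float32(1.1597668))
```

View pics/s11.png

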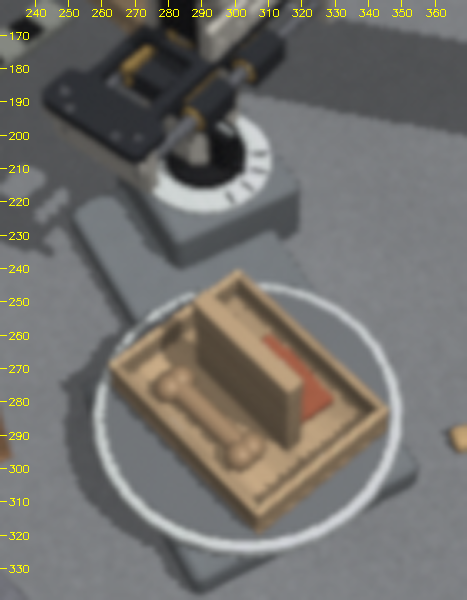

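View pics/t11.png

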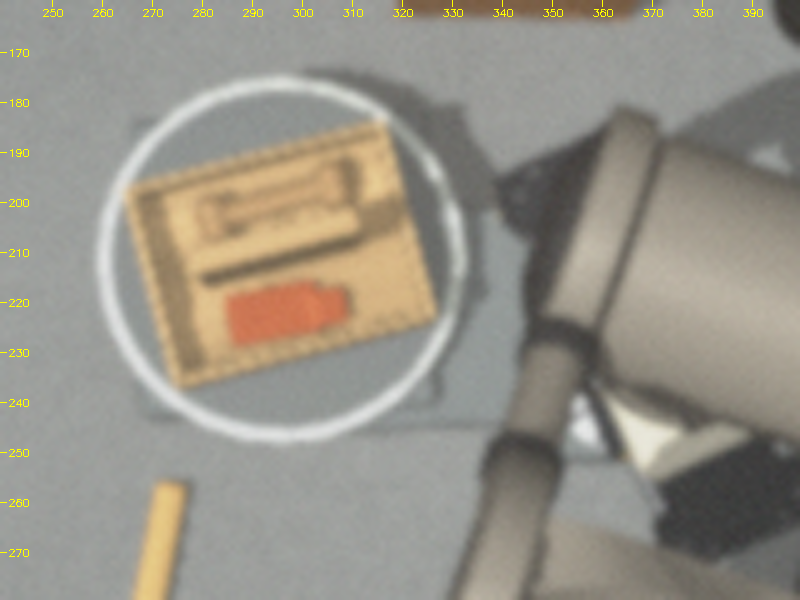

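Emit:
{"fn": "step_arm", "kwargs": {"increments": "0 0 0.015 0 0 0 -1; 0 0 0.025 0 0 0 -1; 0 0 0.025 0 0 0 -1; 0 0 0.025 0 0 0 -1; 0 0 0.025 0 0 0 -1; 0 0 0.025 0 0 0 -1; 0 0 0.025 0 0 0 -1; 0 0 0.025 0 0 0 -1"}}

```text
time: 23.52
tool_pos: [559.3, -105.6, 95.0]
tcp_rot: [-3.14, -0.0, 2.003]
contact_force: [-3.9, -4.6, 2.9]
grip_width: 13.8
```

```bash
python3 st.py 12;python3 ang.py t12.pkl
python3 - <<'E'
from h import *
np.set_printoptions(suppress=True,precision=1)
from plant import *
t=pickle.load(open("t12.pkl","rb"));cv2.imwrite("pics/tfull.png",t["frame"][:,:,::-1])
E
```

```text
23.525 [ 559.34  -105.565   95.018] turned 1.3135747494041752 [-3.891 -4.598  2.886] [-0.875  0.62   0.098] 13.765614222088601
(607.5286254882812, 61.5264892578125, 98.78986358642578, 129.24447631835938, np.float32(-75.29163), np.float32(1.1866778))
```

View pics/tfull.png

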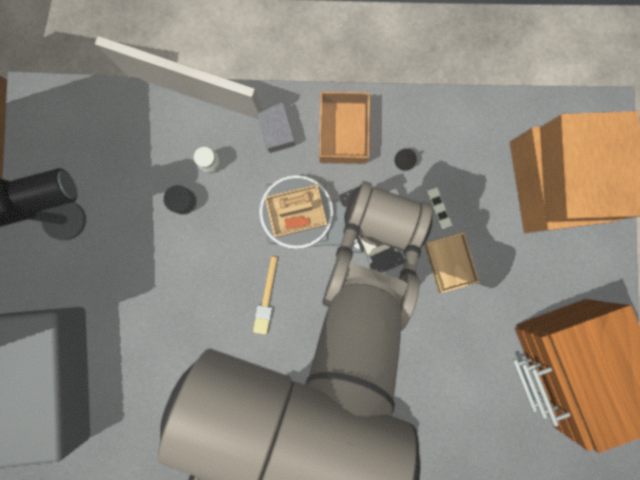

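View pics/sk12.png

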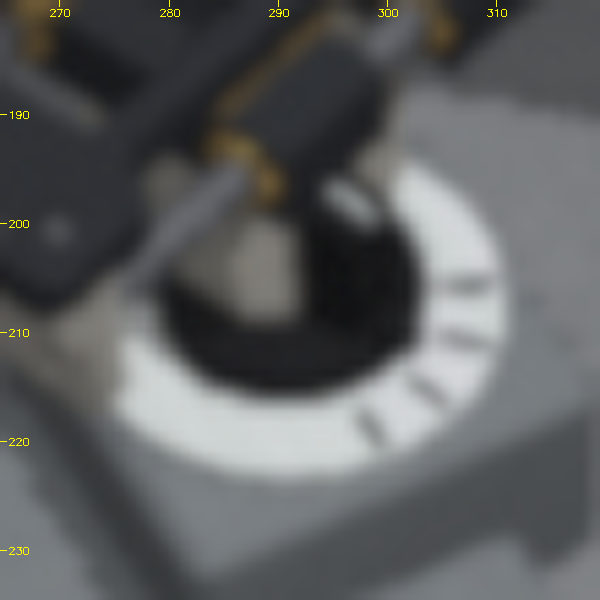

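Run:
```python
from h import *
np.set_printoptions(suppress=True,precision=1)
s=pickle.load(open("s12.pkl","rb"))
m=ray(s,[(307.5,205.7),(307,210.8),(304,215.3),(298.5,219)],56)[:,:2]
pl=[(290.8,206.2)] # plate centre
for c in([560,-105.5],[559.5,-105],[559,-103.5]):
    d=m-c;print(c,np.degrees(np.arctan2(d[:,1],d[:,0])))
l=ray(s,[(294.7,196.2),(299.3,200)],102)[:,:2];d=l[1]-l[0];print(l,np.degrees(np.arctan2(d[1],d[0])))
s0=pickle.load(open("scene0.pkl","rb"));l=ray(s0,[(293.3,192.3),(299.7,188.7)],102)[:,:2];d=l[1]-l[0];print(l,np.degrees(np.arctan2(d[1],d[0])))
```

```text
[560, -105.5] [163.5 141.8 120.1  95.3]
[559.5, -105] [164.1 141.9 119.8  94.5]
[559, -103.5] [166.2 143.4 120.3  93.8]
[[553.1 -95.3]
 [548.9 -82.2]] 107.89607243531786
[[ 551.4 -106. ]
 [ 535.5 -109. ]] -169.03094178050745
```

```bash
python3 -c "
from plant import *
print(close_job())"
```

```text
the job is handed in; nothing more can be done
None
```

I set the tray of finds down on the platter and let go of it. Then I gripped the index knob, turned it clockwise past the first two stops to the third, and handed in the job at about 23.5 s still holding it.

**Tray:** In the last pictures it stands flat on the platter, about 2 mm from the centre, with the bone and the sherd both in it. No force report or picture showed a knock, and the other things look unmoved.

**Knob:**
- **From the tray:** the tray's turn seen from above puts the platter, and so the knob, at about 1.19 rad.
- **From the gripper:** the gripper's angle against the dial marks gives about 1.25 rad. The two disagree by about 0.06 rad, but both are within 1.2 ± 0.12.
- **From the clicks:** the wrist moment dipped and rose roughly as expected between the stops, and at the end it was close to what I'd expect at a stop. It was noisy, so this is only weak support.
- **From the scene view:** the nose line is short there and gave only a rough direction, so I didn't rely on it.

**Grip:** the jaws are closed on the bar at 13.8 mm. There is a sideways force of about 6 N on the gripper from a slight misalignment with the knob's axis. I left it as it was.

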